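Shut the stamp case

ROBOT

A 6-joint arm with a two-finger parallel gripper is mounted at the origin on the work surface. World frame = base frame: x ahead of the robot, y to its left, z up, the work surface at z = 0. Lengths are in m, angles in rad, forces in N, time in s.
With the tool pointing down it reaches from about 0.325 to 1 m from the base axis. Payload 5.1 kg.
Tool frame: the origin (TCP) lies between the finger pads; the fingertips stand 22 mm ahead of it and the grasp point (between the pads) lies 3 mm ahead of it; z points along the fingers, y is the line along which they close (so a half turn about z gives the same grasp; the last joint's range is limited). The gripper opens to 85 mm and grips with 20 to 120 N. Pads are 22 mm wide; open, the fingers measure 114 mm over their backs; the gripper's body (76 mm by 85 mm) begins 54 mm behind the grasp point. The pads swing forward as they close: fully open they stand 13 mm farther back than shut.
Start: joints at [-1.417, 0.124, 1.65, -0, 1.367, -0.083], TCP at [0.152, -0.632, 0.253] pointing down, gripper open.
Joint ranges: [-2.61, 2.61], [-1.02, 2.33], [0.03, 2.71], [-1.35, 4.49], [0.32, 2.68], [-2.91, 2.91]. Speed limits (rad/s): [2.57, 2.57, 3.14, 3.14, 3.14, 3.14].

INTERFACE

Orientations are given as a unit quaternion [w, x, y, z].
In Python, from bench import sensors, capture, r, search_frame, cut_out gives the robot as it stands. The module is installed in compiled form; this text tells all that it offers.
- The arm moves only by the shell command python3 -m handwheel 'ROWS' [OPENING] [FORCE]. ROWS is JSON, a list of rows, each a list of 4 numbers: the shift along the world's x, y, z in mm, then the turn about the world's z in degrees. In form: [[tx, ty, tz, roll], ...]. A call has 1 to 12 rows; each row is the pose to reach, as a shift and turn from the pose commanded when the call began; what a row does not reach only later rows make up. A row lasts 1/12 s, in which the tool goes at most 41.7 mm and 7.16 degrees, less where a joint would pass 70% of its speed; a pose out of reach is approached as far as the arm can. A call with a gripper value outside its range is refused whole. OPENING is the closure, from 0 (fully open) to 1 (shut), set as the call begins (- or left out, the last holds). The fingers move at their own pace and stop on an object; FORCE is the grip in N (left out, the last holds). Time passes only in rows, so rows that repeat a pose let the fingers close. It gives the time, the measured TCP pose, the force, the opening and the grip force at its end, in the units of the state.
- sensors.sense(): the state, without advancing time (a new reading comes with each control period).
- capture(name): name is "scene" or "top" or "wrist"; returns a dict with "pixels" (420x560x3 uint8, red, green, blue), "depth" (420x560 float32, m along the optical axis (not along the pixel's ray), 0 where there is no reading), "fx", "fy", "cx", "cy" (pixels), "position" and "rotation" of the camera in the world; the wrist camera has in their place "T_tool_cam" (4x4, takes a point from camera to tool coordinates, whose origin is the TCP and whose axes are the flange's). Camera axes: x right, y up, looking along -z (the intrinsics and any distortion apply to the point x, -y, -z); pixel columns grow to the right and rows downward; lengths in m; the calibration is good to about 2 mm. A picture is of the moment at which its call begins: read the wrist's pose just before it.
- r.close_job(): hands the job in; it is judged then, once.
Trained networks look in the newest picture that a camera, given by its name, has taken for a name from the list of things; names that differ only in an ending like _2 or _b are one class to them, and where a whole thing is asked for, a point or a joint stands for the part that bears it (a point fixed in the world has none). Each returns a list of dicts, best first, with "confidence" (0 to 1); they miss things now and then, are a little off and sometimes report something else, mostly with a low value. They report only what shows in the picture. A call takes as long as a camera call. They do not tell look-alikes from the thing itself.
- search_frame(camera, name): "box" ([left, top, right, bottom] in pixels, round what is visible of it).
- cut_out(camera, name): "pixels" (420x560 bool, what is visible of it) and "box" ([left, top, right, bottom] in pixels, round what is visible of it).
The state is a dict: "clock": time; "qpos": joint angles; "dq": joint speeds; "tau": joint torques, N m; "ee_pos": TCP position; "eef_rot": TCP orientation; "ft_force": force on the tool from outside, world axes, zero at the start; "moment": the same for the moment, N m; "grip_width": opening from 0.0 (shut) to 1.0 (fully open); "gripper_force": force on a finger pad.
Only numpy, scipy, OpenCV 4.12 (cv2) and the standard library are available. Lean on these libraries where they do the work, as an engineer would, in place of code of your own. Each camera call takes 0.05 s, during which the arm holds its last target. There are 200 camera calls.

TASK

Shut the open wooden stamp case on the bench using only pushes of the fingertips: push its orange cover flap over until it lies flat on the case, short of the steel lip; then, keeping it pressed down, push it along away from its hinge until its front edge is fully home beneath the lip, so that it stays shut when you let go. Do not pinch the flap or press on its black lining, and leave the jar, the rivet setter and the awl where they are.

Things in the scene. Friction and masses are not known exactly. Their poses are not given: they have to be found in the camera images.
- case: Low open wooden case holding stamps, 180 (x) x 136 (y) x 36 mm high, fixed to the bench. Origin: centre of its underside. x points from hinge end to lip end, z up. Two dark slotted hinge brackets on its side walls (x -83 to -37 mm, y +-61.5 mm, 8 mm thick, top 50 mm above the bench) carry the steel hinge rod.
- lip_edge (a point): Middle of the steel lip's free edge, facing the hinge: case x +56 mm, 50 mm above the bench. The lip is 104 mm wide (y), 4 mm thick, and roofs case x +56 to +82 mm; underside 48 mm above the bench, 4 mm over the flat flap's top; an upright closes it behind, at x +79 mm.
- hinge (a point): Middle of the hinge rod (the flap's turning axis, along the case's y), 42 mm above the bench, at case x = -72 mm + joint slide.
- flap_edge (a point): Middle of the flap's free edge, half-way through its plate, 120 mm from the hinge axis. The orange flap is a stiff plate 108 mm wide, 4 mm thick, 50 g; its mid-plane passes through the hinge axis; lying flat its top is 44 mm above the bench.
- step (a point): Middle of the top of the push step on the flap's orange outer face (upper when shut): 6 mm high, 80 mm wide across the flap. Its upright side faces the hinge, 82 mm from the hinge axis; it slopes down to the plate at about 101 mm. Fold the flap by bearing on the plate between hinge and step (pushed on the slope, it may slide instead).
- flap (a joint): Flap angle (rad): 0 = flat and level on the case (hard stop), 1.57 = upright, larger = leaning back over the hinge end; stop at 2.3. Starts 1.75 to 2.15. A light spring with friction (under 0.07 N m in all) makes it stand open, and rise again by 40 degrees or more if let go before it is tucked. Tucked and let go, it rises about 0.03 rad and rests against the lip.
- slide (a joint): Shift of hinge rod and flap along the case's +x in the bracket slots (m): 0 = fully back, 0.024 = hard stop, fully home. Starts 0 to 0.003; rubs with about 4 N and stays where left. The flat flap's edge comes under the lip from 0.008 on and is 16 mm under it at 0.024. Beyond 0.008 a raised flap lands on top of the lip and must be pushed back.
- lining: Black lining plate on the flap's inner face (the lower face when shut), 116 x 108 x 3 mm, moving with the flap. Fingers must not press on it. Origin: on the hinge axis; x along the flap to its free edge, z out of the orange outer face.
- jar_mid (a point): Centre of a loose amber jar with black cap, 54 mm diameter, 75 mm tall, upright beside the case: bystander.
- setter_mid (a point): Centre (half-way up) of a loose steel rivet setter, 34 mm diameter at its foot, 90 mm tall, upright beside the case: bystander.
- awl_mid (a point): Middle of a loose awl lying flat, about 175 mm long, 22 mm wide, 20 mm high, wooden handle: bystander. x axis along it to the steel point.
Not all that is in view belongs to the job. There is more than one size of the case; the job needs the largest.

How it is judged:
On the way:
1. the flap is folded down flat while its edge is still short of the lip (not yet 2 mm under it) (value of joint flap below 0.06 rad and value of joint slide below 0.01 m).
At the end, for the whole second after the job is handed in: The flap is down within 0.06 rad of flat and at rest, pushed along at least 18 of its 24 mm so that its edge is at least 10 mm beneath the lip, and stays so with nothing touching it; jar, setter and awl are within 20 mm of where they stood (value of joint flap below 0.06 rad and value of joint slide above 0.018 m and velocity of joint flap between -0.05 and 0.05 rad/s and distance of each of jar_mid, setter_mid, awl_mid from where it was at the start of the episode below 0.02 m).
It fails at once if the fingers press on the flap's black lining (pinching it or working from inside) (contact force between the fingers and lining above 2 N).
It fails at once if the jar is moved more than 20 mm or picked up (distance of jar_mid from where it was at the start of the episode above 0.02 m).
It fails at once if the setter is moved more than 20 mm or picked up (distance of setter_mid from where it was at the start of the episode above 0.02 m).
It fails at once if the awl is moved more than 20 mm or picked up (distance of awl_mid from where it was at the start of the episode above 0.02 m).
It also fails if it takes over 40 s, if anything falls off the work surface, if the arm or the gripper's body presses on something with over 40 N, if the wrist force passes 120 N, or if a joint passes its speed limit or range.

## Working session

There is one attempt and no reset: what is moved stays moved. The work goes in short steps, Python scripts to look and compute and a shell command to move; the robot and the scene stay as the last step left them, time stands still between calls to the robot, and variables do not carry over. Pictures are saved under pics/ and viewed, at most 10 in all, crops included, and the job is handed in when it is done.

```bash
mkdir -p pics; cat > h.py <<'E'
import numpy as np, cv2
from bench import sensors, capture, search_frame, cut_out
def save(c,n,box=None,s=1):
    p=c["pixels"][:,:,::-1]
    if box: p=p[box[1]:box[3],box[0]:box[2]]
    cv2.imwrite("pics/"+n,cv2.resize(p,None,fx=s,fy=s,interpolation=cv2.INTER_CUBIC))
def cloud(c):
    d=c["depth"]; v,u=np.mgrid[:d.shape[0],:d.shape[1]]
    P=np.stack([(u-c["cx"])/c["fx"]*d,-(v-c["cy"])/c["fy"]*d,-d],-1)
    return P@np.array(c["rotation"]).T+np.array(c["position"])
E
python3 - <<'E'
from h import *
a=capture("scene");b=capture("top")
im=np.hstack([a["pixels"],b["pixels"]])[:,:,::-1]
save(a,"s.png");save(b,"t.png")
print({k:v for k,v in b.items() if k not in("pixels","depth")})
for cam in("top","scene"):
  for n in("case","flap","step","lining","jar_mid","setter_mid","awl_mid"):
    print(cam,n,[(np.round(x["box"]).tolist(),round(x["confidence"],2)) for x in search_frame(cam,n)])
E
```

```text
{'fx': 474.87221403171577, 'fy': 474.87221403171577, 'cx': 278.3969523962924, 'cy': 208.79734723629718, 'position': array([0.50937826, 0.04109587, 1.10734648]), 'rotation': array([ 0.71038174,  0.04379329, -0.02917029, -0.70184687])}
top case [([198.0, 174.0, 290.0, 274.0], 0.89), ([347.0, 146.0, 395.0, 201.0], 0.82), ([130.0, 242.0, 176.0, 298.0], 0.66), ([198.0, 239.0, 258.0, 272.0], 0.47)]
top flap [([130.0, 255.0, 168.0, 292.0], 0.92), ([356.0, 156.0, 390.0, 193.0], 0.91), ([199.0, 242.0, 258.0, 271.0], 0.84)]
top step [([205.0, 242.0, 256.0, 269.0], 0.82), ([355.0, 158.0, 390.0, 195.0], 0.72), ([132.0, 256.0, 167.0, 294.0], 0.62), ([197.0, 240.0, 259.0, 273.0], 0.47)]
top lining [([202.0, 238.0, 261.0, 271.0], 0.8), ([203.0, 245.0, 258.0, 272.0], 0.28)]
top jar_mid [([162.0, 190.0, 192.0, 216.0], 0.83)]
top setter_mid [([306.0, 230.0, 323.0, 242.0], 0.43)]
top awl_mid [([331.0, 230.0, 370.0, 302.0], 0.82)]
scene case [([262.0, 176.0, 375.0, 281.0], 0.89), ([178.0, 164.0, 239.0, 211.0], 0.86), ([374.0, 266.0, 460.0, 335.0], 0.76)]
scene flap [([188.0, 168.0, 231.0, 197.0], 0.93), ([394.0, 278.0, 452.0, 314.0], 0.82), ([333.0, 174.0, 371.0, 254.0], 0.75)]
scene step [([390.0, 273.0, 451.0, 318.0], 0.88), ([336.0, 173.0, 371.0, 247.0], 0.72), ([190.0, 167.0, 227.0, 198.0], 0.61)]
scene lining [([336.0, 177.0, 370.0, 253.0], 0.96)]
scene jar_mid [([316.0, 278.0, 349.0, 326.0], 0.62), ([332.0, 171.0, 371.0, 254.0], 0.25), ([332.0, 174.0, 374.0, 254.0], 0.23)]
scene setter_mid [([276.0, 170.0, 296.0, 208.0], 0.86)]
scene awl_mid [([263.0, 168.0, 330.0, 180.0], 0.89)]
```

View pics/s.png

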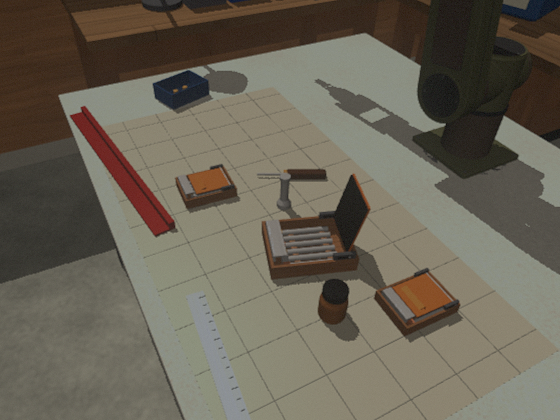

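View pics/t.png

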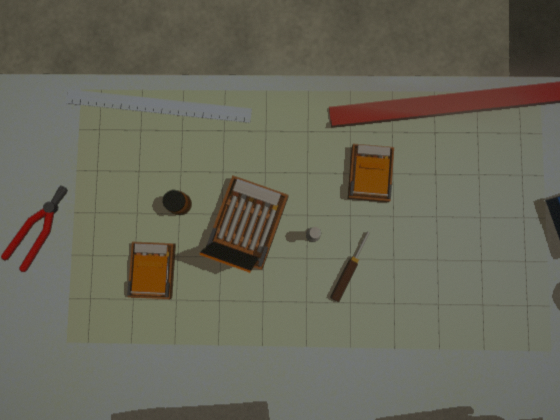

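The scene and top pictures agree. The case could be any of three: the large open one at top (245,225), or small shut ones at (371,173) and (152,270). I choose the large open one. In the top picture its lip is at (258,190) and its hinge end is towards the robot at (230,255). The jar is at (177,202), the setter at (314,234) and the awl at (350,267).

```bash
cat >> h.py <<'E'
from scipy.spatial.transform import Rotation as R
def quat(q): return R.from_quat([q[1],q[2],q[3],q[0]]).as_matrix()
def cloud(c,st=None):
    d=c["depth"]; v,u=np.mgrid[:d.shape[0],:d.shape[1]]
    P=np.stack([(u-c["cx"])/c["fx"]*d,-(v-c["cy"])/c["fy"]*d,-d],-1)
    if "T_tool_cam" in c:
        T=np.array(c["T_tool_cam"]); P=P@T[:3,:3].T+T[:3,3]
        return P@quat(st["eef_rot"]).T+np.array(st["ee_pos"])
    return P@quat(c["rotation"]).T+np.array(c["position"])
E
python3 - <<'E'
from h import *
b=capture("top");P=cloud(b)
save(b,"c.png",(150,150,340,310),4)
m=cut_out("top","case")[0]["pixels"]|cut_out("top","lining")[0]["pixels"]
box=np.zeros_like(m);box[170:280,195:292]=1
Q=P[box&(b["depth"]>0)]
print(np.histogram(Q[:,2],bins=np.arange(-.01,.2,.01)))
for lo,hi in((.028,.046),(.044,.056),(.02,.06)):
  q=Q[(Q[:,2]>lo)&(Q[:,2]<hi)]
  print(lo,len(q),cv2.minAreaRect((q[:,:2]*1000).astype(np.float32)))
lip=(P[...,2]>.044)&(P[...,2]<.056)&box; lip[215:]=0
q=P[lip];print("lip",len(q),cv2.minAreaRect((q[:,:2]*1000).astype(np.float32)),q.mean(0))
q=Q[Q[:,2]>.062];c=q.mean(0);_,s,V=np.linalg.svd(q-c);print("flap",len(q),c,V,q.min(0),q.max(0),s)
print("top edge",q[q[:,2]>q[:,2].max()-.01].mean(0))
for n in("jar_mid","setter_mid","awl_mid"):
  r=cut_out("top",n)
  if r: 
    q=P[r[0]["pixels"]];print(n,np.median(q,0),q.min(0),q.max(0))
s=sensors.sense();print(s)
E
```

```text
(array([1036, 5477, 1163,  809,  449,  164,  699,   52,   63,   53,   62,
         62,   61,   71,   69,   74,  194,   71,    0,    0]), array([-0.01,  0.  ,  0.01,  0.02,  0.03,  0.04,  0.05,  0.06,  0.07,
        0.08,  0.09,  0.1 ,  0.11,  0.12,  0.13,  0.14,  0.15,  0.16,
        0.17,  0.18,  0.19]))
0.028 525 ((591.1382446289062, 135.9721221923828), (136.48907470703125, 179.97610473632812), 71.05733489990234)
0.044 764 ((591.8189086914062, 135.7754364013672), (131.742431640625, 166.59266662597656), 71.22555541992188)
0.02 2121 ((591.1316528320312, 135.9530487060547), (136.49920654296875, 180.00218200683594), 71.06986236572266)
lip 546 ((657.1079711914062, 113.37223815917969), (104.44245147705078, 28.334230422973633), 70.90419006347656) [0.65707716 0.11368573 0.05287263]
flap 826 [0.51112752 0.16251744 0.12407169] [[ 0.30889219  0.16306405 -0.93701426]
 [-0.2549357  -0.9349463  -0.24674521]
 [-0.9162933   0.31509605 -0.24722677]] [0.4809056  0.10825589 0.06221582] [0.54240236 0.21682509 0.16488808] [0.93343064 0.90572974 0.045315  ]
top edge [0.50158988 0.16559472 0.15890135]
ja
[... 357 characters left out ...]
ck': 1.1, 'qpos': array([-1.41661888e+00,  1.23797720e-01,  1.65029413e+00,  1.08160905e-05,
        1.36749519e+00, -8.25653295e-02]), 'dq': array([ 3.64840752e-05,  3.41560464e-04,  2.59266128e-04, -8.86492391e-04,
       -1.35240721e-04,  3.77187266e-06]), 'tau': array([ 1.83472461e-03, -4.23602128e+01, -3.65760684e+01, -1.35923369e-06,
        3.82503813e-04,  8.26094691e-06]), 'ee_pos': array([ 0.15244445, -0.63186278,  0.25332716]), 'eef_rot': array([2.61443636e-06, 9.93002413e-01, 1.18094067e-01, 5.39372170e-06]), 'ft_force': array([-0.27004973, -0.7168966 ,  0.38019747]), 'moment': array([-0.0033477 , -0.05007066, -0.02194505]), 'gripper_force': 0.0, 'grip_width': 1.0030775545231596}
```

View pics/c.png

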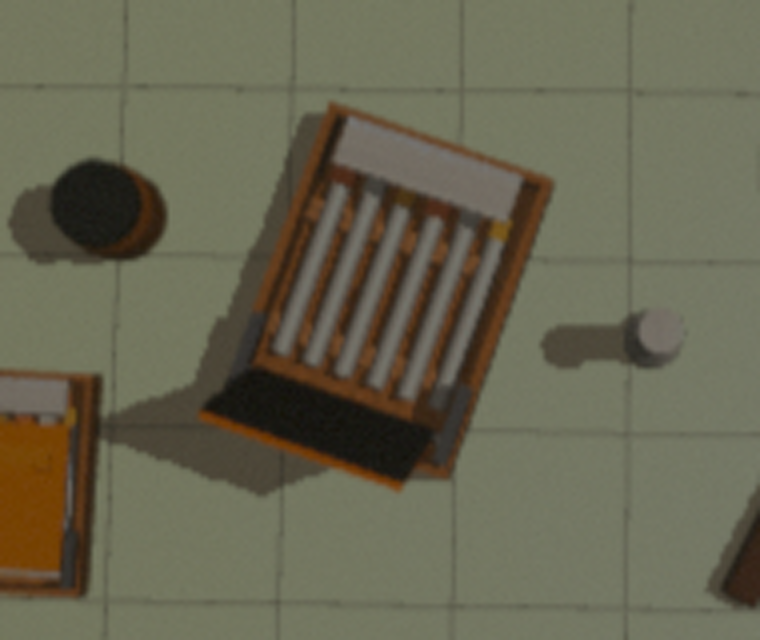

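The crop confirms the choice: the large case has its lip at the far end and its black lining faces the lip. The fitted outline is 136 x 180 mm, which matches the description. Case centre is (0.591, 0.136), x axis at -18.95°, and the flap stands at about 1.82 rad. Next I swing the shut fingers round behind the flap.

```bash
python3 -m handwheel '[[268,232,0,-7],[268,232,0,-14],[268,232,0,-21],[268,232,0,-28],[268,232,0,-32.5],[268,232,0,-32.5],[268,232,0,-32.5],[268,232,0,-32.5],[268,232,0,-32.5],[311,812,0,-32.5],[311,812,0,-32.5],[311,812,0,-32.5]]' 1 60
python3 -m handwheel '[[43,462,0,0],[43,462,0,0],[43,462,0,0],[43,462,0,0],[43,462,0,0],[43,462,0,0],[43,462,0,0],[43,462,0,0],[43,462,0,0],[43,462,0,0],[43,462,0,0],[43,462,0,0]]'
python3 -c "
from h import *
s=sensors.sense();print(s['ee_pos'],quat(s['eef_rot']),s['qpos'],s['ft_force'],s['grip_width'])"
```

```text
clock: 2.1
ee_pos: [0.4299, -0.2735, 0.2532]
eef_rot: [-0.0, 0.986, -0.165, -0.0]
ft_force: [0.1, 1.0, 1.0]
grip_width: -0.003
gripper_force: 0.0
clock: 3.1
ee_pos: [0.4724, 0.192, 0.2536]
eef_rot: [-0.001, 0.987, -0.162, 0.0]
ft_force: [-0.0, 0.3, -0.3]
grip_width: -0.004
gripper_force: 0.0
[0.47237213 0.19198411 0.2536263 ] [[ 9.47754516e-01 -3.19000280e-01  4.46002878e-04]
 [-3.19000380e-01 -9.47751350e-01  2.47721473e-03]
 [-3.67532362e-04 -2.49006653e-03 -9.99996832e-01]] [ 0.27959031 -0.19264638  1.9579554   0.00230185  1.37517184  2.17461552] [-0.00925362  0.3173837  -0.33305514] -0.003569878685136664
```

```bash
python3 -m handwheel '[[-23,-7,0,0],[-23,-7,-40,0],[-23,-7,-80,0],[-23,-7,-120,0],[-23,-7,-127,0],[-23,-7,-127,0]]'
python3 - <<'E'
from h import *
s=sensors.sense();print(s['ee_pos'],s['ft_force'])
c=capture("scene");save(c,"s2.png",(220,80,480,300),3)
b=capture("top");P=cloud(b)
box=np.zeros(P.shape[:2],bool);box[170:290,180:292]=1
E
```

```text
clock: 3.6
ee_pos: [0.4473, 0.1789, 0.1232]
eef_rot: [0.002, 0.986, -0.165, -0.003]
ft_force: [-0.1, 0.4, 1.0]
grip_width: -0.001
gripper_force: 0.0
[0.44731594 0.17886703 0.1232138 ] [-0.12506739  0.3628455   1.01633003]
```

View pics/s2.png

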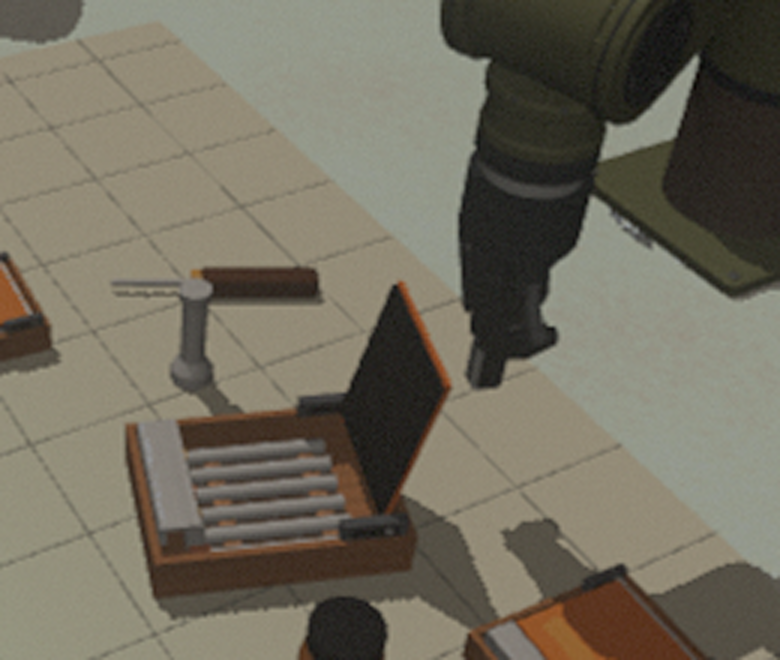

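The fingers hang behind the flap, with their tips at crop (485,380), level with the middle of the flap and clear of it. Now I push along case +x.

```bash
python3 -m handwheel '[[16,1,0,0],[26,-3,0,0],[34,-6,0,0],[42,-8,0,0],[48,-10,0,0],[54,-12,0,0],[54,-12,0,0]]'
python3 -m handwheel '[[5,-2,0,0],[10,-3,0,0],[15,-5,0,0],[20,-7,0,0],[25,-8,0,0],[30,-10,0,0],[30,-10,0,0],[30,-10,0,0]]'
python3 - <<'E'
from h import *
b=capture("top");P=cloud(b)
c=capture("scene");save(c,"s3.png",(220,80,480,300),3)
E
```

```text
clock: 4.28
ee_pos: [0.5048, 0.1673, 0.1266]
eef_rot: [-0.0, 0.986, -0.165, 0.0]
ft_force: [-0.1, 0.6, 0.7]
grip_width: 0.002
gripper_force: 0.0
clock: 4.95
ee_pos: [0.5341, 0.1577, 0.1263]
eef_rot: [-0.0, 0.986, -0.165, 0.0]
ft_force: [-0.8, 0.2, 0.2]
grip_width: -0.003
gripper_force: 0.0
```

View pics/s3.png

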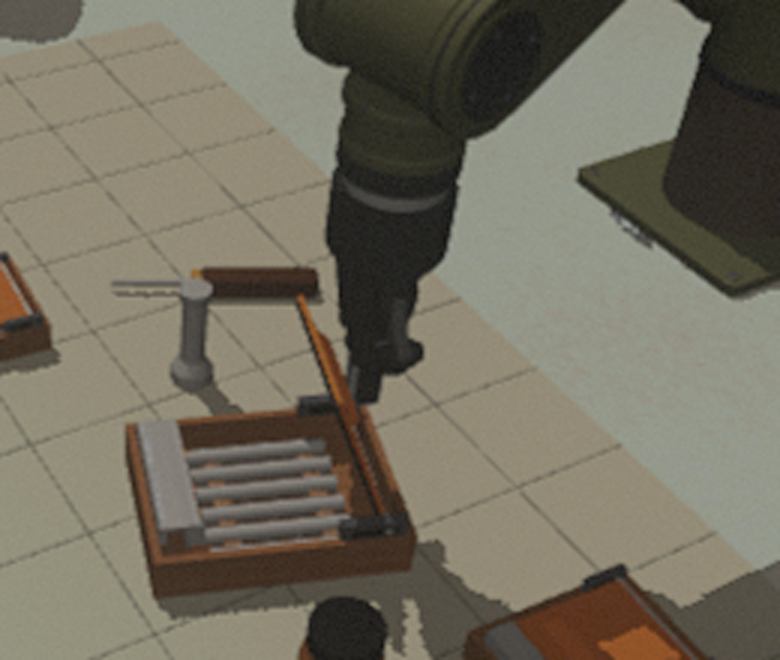

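The flap is past upright at about 1.2 rad, with the tips bearing on its orange face at crop (360,395), below the step. Now I follow the arc down.

```bash
python3 -m handwheel '[[7,-2,-6,0],[14,-5,-12,0],[20,-7,-19,0],[26,-9,-25,0],[30,-10,-33,0],[34,-12,-42,0],[36,-12,-47,0],[37,-13,-52,0],[37,-13,-52,0]]'
python3 -m handwheel '[[0,0,-2,0],[0,0,-4,0],[0,0,-6,0],[0,0,-6,0]]'
python3 - <<'E'
from h import *
c=capture("scene");save(c,"s4.png",(220,80,480,300),3)
E
```

```text
clock: 5.8
ee_pos: [0.57, 0.1445, 0.0726]
eef_rot: [0.0, 0.986, -0.165, -0.001]
ft_force: [1.0, -0.3, -0.0]
grip_width: -0.002
gripper_force: 0.2
clock: 6.13
ee_pos: [0.5707, 0.1449, 0.0683]
eef_rot: [-0.0, 0.986, -0.164, 0.0]
ft_force: [0.1, -0.4, 0.2]
grip_width: -0.003
gripper_force: 0.2
```

View pics/s4.png

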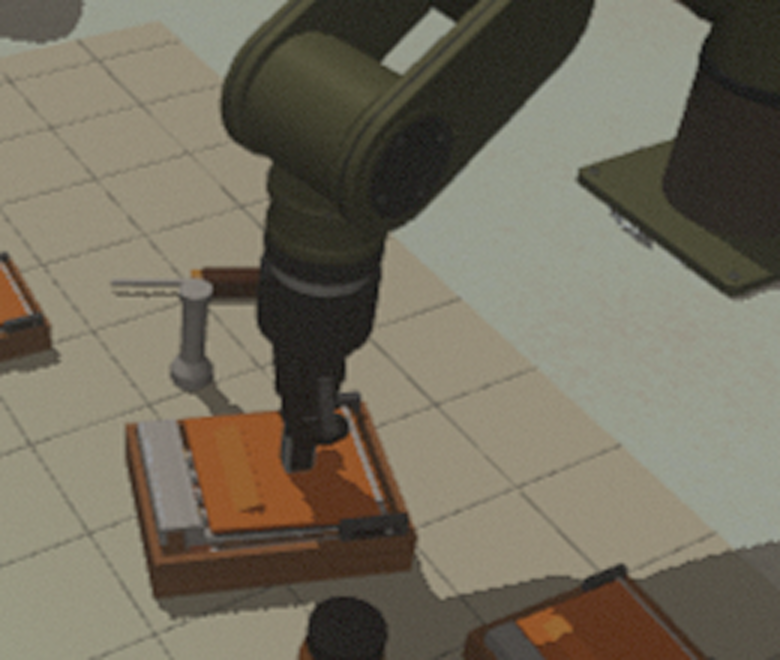

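The flap is nearly flat, its edge (205,480) still short of the lip, with the tips at (297,465) behind the step. I press down until the force rises.

```bash
python3 -m handwheel '[[0,0,-1,0],[0,0,-2,0],[0,0,-2,0]]'; python3 -m handwheel '[[0,0,-1,0],[0,0,-2,0],[0,0,-2,0]]'
```

```text
clock: 6.43
ee_pos: [0.5708, 0.1449, 0.0664]
eef_rot: [-0.0, 0.986, -0.164, 0.0]
ft_force: [-0.6, -1.4, 1.0]
grip_width: -0.002
gripper_force: 0.3
clock: 6.68
ee_pos: [0.571, 0.1449, 0.0656]
eef_rot: [-0.0, 0.986, -0.164, -0.0]
ft_force: [-3.3, -0.9, 7.5]
grip_width: 0.002
gripper_force: 3.7
```

Contact came at tip height 43.6 mm, against an expected 44 mm, so the flap is flat and pressed with 7.5 N. Now I push along case +x.

```bash
python3 -m handwheel '[[4,-1,0,0],[8,-3,0,0],[12,-4,0,0],[16,-5,0,0],[20,-7,0,0],[24,-8,0,0],[24,-8,0,0]]'; python3 -m handwheel '[[3,-1,0,0],[6,-2,0,0],[9,-3,0,0],[12,-4,0,0],[12,-4,0,0]]'
python3 - <<'E'
from h import *
c=capture("scene");save(c,"s5.png",(220,80,480,300),3)
E
```

```text
clock: 7.27
ee_pos: [0.595, 0.137, 0.0656]
eef_rot: [-0.0, 0.986, -0.165, -0.0]
ft_force: [-2.8, 0.1, 9.0]
grip_width: -0.003
gripper_force: 3.9
clock: 7.68
ee_pos: [0.6066, 0.1334, 0.0654]
eef_rot: [-0.0, 0.986, -0.165, -0.001]
ft_force: [-4.5, 1.4, 8.5]
grip_width: 0.004
gripper_force: 3.7
```

View pics/s5.png

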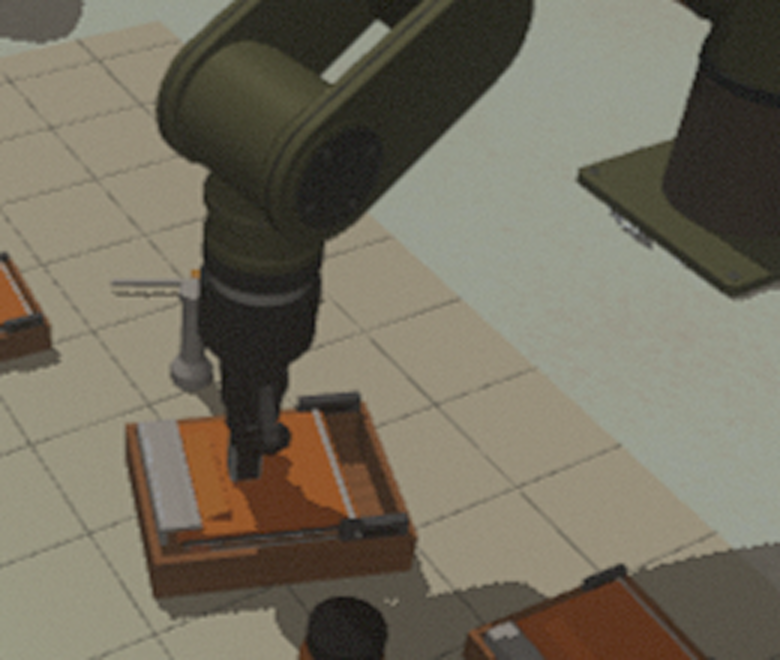

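The flap's edge is now under the lip, at about crop (190,470). The tips are at (245,465) against the step. I keep going until the stop.

```bash
python3 -m handwheel '[[2,-1,0,0],[4,-1,0,0],[6,-2,0,0],[6,-2,0,0]]'; python3 -m handwheel '[[2,-1,0,0],[4,-1,0,0],[4,-1,0,0]]'; python3 -m handwheel '[[2,-1,0,0],[4,-1,0,0],[4,-1,0,0]]'
```

```text
clock: 8.07
ee_pos: [0.6124, 0.1315, 0.0653]
eef_rot: [-0.0, 0.986, -0.165, -0.001]
ft_force: [-5.3, 1.2, 7.5]
grip_width: 0.002
gripper_force: 4.3
clock: 8.32
ee_pos: [0.6129, 0.1314, 0.0645]
eef_rot: [-0.0, 0.986, -0.165, -0.006]
ft_force: [-15.3, 3.6, 13.4]
grip_width: -0.003
gripper_force: 11.4
clock: 8.57
ee_pos: [0.6134, 0.1314, 0.0638]
eef_rot: [-0.0, 0.986, -0.165, -0.011]
ft_force: [-26.2, 6.5, 20.6]
grip_width: -0.0
gripper_force: 17.4
```

The force jumped while the tool stayed put, so the flap is at its hard stop. I relieve the push, lift straight off and check.

```bash
python3 -m handwheel '[[-4,1,1,0],[-6,2,3,0],[-6,2,5,0],[-6,2,10,0],[-6,2,40,0],[-6,2,80,0],[-46,16,110,0],[-86,30,110,0],[-126,44,110,0],[-126,44,110,0]]'
python3 - <<'E'
from h import *
b=capture("top");c=capture("scene");P=cloud(b)
save(c,"s6.png",(220,80,480,300),3)
v=P[...,:2]-[.591,.136];ex=np.array([.9458,-.3247]);ey=np.array([.3247,.9458])
X=v@ex*1e3;Y=v@ey*1e3;Z=P[...,2]*1e3
for x in range(-70,85,10):
  m=(abs(X-x)<3)&(abs(Y)<35);print(x,m.sum(),np.median(Z[m]).round(1))
for n in("jar_mid","setter_mid","awl_mid"):
  r=cut_out("top",n)
  if r: print(n,np.median(P[r[0]["pixels"]],0))
E
```

```text
clock: 9.4
ee_pos: [0.4914, 0.1738, 0.1747]
eef_rot: [-0.0, 0.987, -0.164, -0.0]
ft_force: [1.1, 0.2, -0.4]
grip_width: -0.0
gripper_force: 0.0
-70 203 457.0
-60 157 449.5
-50 131 436.6
-40 81 45.5
-30 83 46.5
-20 84 46.0
-10 83 46.2
0 85 47.2
10 80 47.5
20 79 47.4
30 81 47.6
40 84 52.8
50 82 49.1
60 87 53.2
70 88 53.2
80 83 53.4
jar_mid [0.63075446 0.28742502 0.07446221]
setter_mid [ 0.56335222 -0.0139008   0.08853947]
awl_mid [ 0.4728758  -0.09062755  0.01994203]
```

View pics/s6.png

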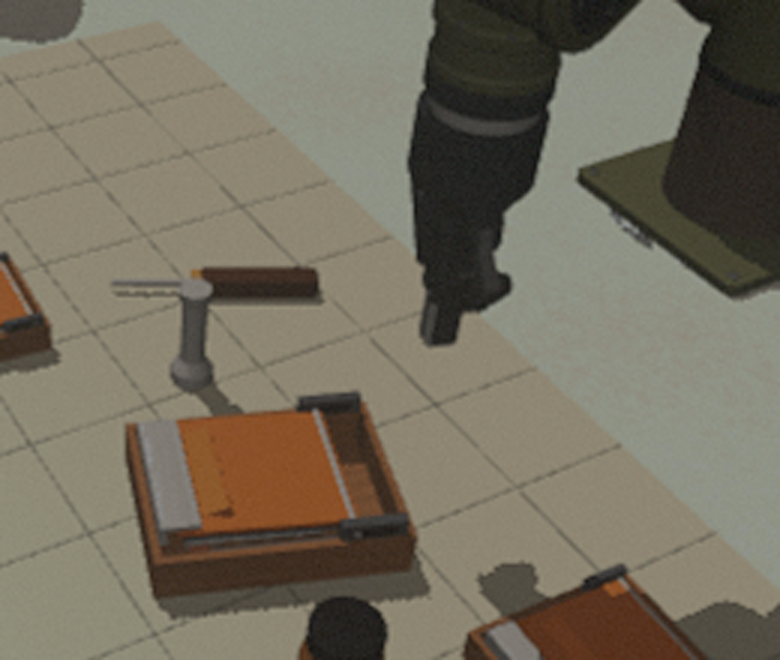

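The flap is flat (slope about 0.03 rad) with its edge under the lip at crop (190,470). The step starts at about case x +34, so the slide is about 24 mm. The jar, setter and awl have not moved.

```bash
python3 -c "
from bench import r
print(r.close_job())"
```

```text
the job is handed in; nothing more can be done
None
```

The stamp case is shut and handed in: the flap went flat short of the lip, was pushed to its hard stop (about 24 mm) and stayed shut when released; the jar, setter and awl stayed within about 5 mm of where they stood, and the hand-in call gave no verdict.

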